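Cap four butterfly valves for packing

ROBOT

A 6-joint arm with a two-finger parallel gripper is mounted at the origin on the work surface. World frame = base frame: x ahead of the robot, y to its left, z up, the work surface at z = 0. Lengths are in m, angles in rad, forces in N, time in s.
With the tool pointing down it reaches from about 0.35 to 0.925 m from the base axis. Payload 6.4 kg.
Tool frame: the origin (TCP) lies between the finger pads; the fingertips stand 17 mm ahead of it and the grasp point (between the pads) lies 2 mm behind it; z points along the fingers, y is the line along which they close (so a half turn about z gives the same grasp; the last joint's range is limited). The gripper opens to 94 mm and grips with 3 to 60 N. Pads are 16 mm wide; open, the fingers measure 119 mm over their backs; the gripper's body (75 mm by 177 mm) begins 78 mm behind the grasp point.
Start: joints at [1, 0.245, 1.558, -0, 1.339, -0.174], TCP at [0.251, 0.6, 0.222] pointing down, gripper open.
Joint ranges: [-3.13, 3.13], [-1.02, 2.26], [0.13, 2.54], [-0.95, 4.09], [0.21, 2.88], [-2.74, 2.74]. Speed limits (rad/s): [2.57, 2.57, 3.14, 3.14, 3.14, 3.14].

INTERFACE

Orientations are given as a rotation vector (axis times angle).
In Python, from plant import robot gives the robot as it stands.
- The arm moves only by the tool servo_tool, never from a script. Its argument "increments" is a list of rows, each a list of 6 numbers: the shift along the tool's x, y, z in mm, then the turn, a rotation vector about the tool's x, y, z in rad. A call has 1 to 12 rows; each row is the pose to reach, as a shift and turn from the pose commanded when the call began, along the tool's axes at that moment; what a row does not reach only later rows make up. A row lasts 1/12 s, in which the tool goes at most 41.7 mm and 7.16 degrees, less where a joint would pass 70% of its speed; a pose out of reach is approached as far as the arm can. A call with a gripper value outside its range is refused whole. "grip" is the opening, from 0 (shut) to 1 (fully open), set as the call begins (left out, the last holds). The fingers move at their own pace and stop on an object; the grip force is fixed at half the most. Time passes only in rows, so rows that repeat a pose let the fingers close. It gives the time, the measured TCP pose, the force, the opening and the grip force at its end, in the units of the state.
- robot.observe(): the state, without advancing time (a new reading comes with each control period).
- robot.snapshot(name): name is "scene" or "top"; returns a dict with "color" (420x560x3 uint8, red, green, blue), "fov_y" (degrees; the focal length in pixels is half the picture's height over the tangent of half this angle, whatever the lens; pixels are square), "cx", "cy" (the principal point, pixels), "k1" (the pictures are not rectified: a ray, as slopes to the right and down, at radius r is drawn at 1 + k1 r^2 times it, then the intrinsics apply), "world_to_cam" (4x4, takes a point from world to camera coordinates). Camera axes: x right, y up, looking along -z (the intrinsics and any distortion apply to the point x, -y, -z); pixel columns grow to the right and rows downward; lengths in m; the calibration is good to about 2 mm. A picture is of the moment at which its call begins. There is no depth.
- robot.job_done(): hands the job in; it is judged then, once.
Trained networks look in a picture, given as the dict that the camera call returned (one of the last four; its "shot" number tells which), for a name from the list of things; names that differ only in an ending like _2 or _b are one class to them, and where a whole thing is asked for, a point or a joint stands for the part that bears it (a point fixed in the world has none). Each returns a list of dicts, best first, with "conf" (0 to 1); they miss things now and then, are a little off and sometimes report something else, mostly with a low value. They report only what shows in the picture. A call takes as long as a camera call. They do not tell look-alikes from the thing itself.
- robot.look_for(thing, picture): "location" ([x, y, z] in m, in world coordinates, good to about 4 mm: the middle of the surface that is visible of it).
- robot.silhouettes(thing, picture): "region" (420x560 bool, what is visible of it).
The state is a dict: "time": time; "joints": joint angles; "dq": joint speeds; "joint_efforts": joint torques, N m; "tcp_pos": TCP position; "tool_rot": TCP orientation; "wrist_force": force on the tool from outside, world axes, zero at the start; "moment": the same for the moment, N m; "opening": opening from 0.0 (shut) to 1.0 (fully open); "grip_force": force on a finger pad.
Only numpy, scipy, OpenCV 4.12 (cv2) and the standard library are available. Lean on these libraries where they do the work, as an engineer would, in place of code of your own. Each camera call takes 0.05 s, during which the arm holds its last target. There are 200 camera calls.

TASK

Get the four butterfly valves ready for packing: fit each valve's open upper face with the yellow end cover of its own size, spigot in the bore and disc lying flat on the face all round. Use every cover, and leave the grease tin and the red bottle standing where they are.

Things in the scene. Friction and masses are not known exactly. Their poses are not given: they have to be found in the camera images.
- valve_s: Dark iron butterfly valve, smallest of four, lying flat and fixed, bore upright: round body 84 mm across plus four lobes 10 mm farther out; open 40 mm bore, 11 mm deep or more above the closed steel disc. Lower face capped already. Upper face level, 37 mm above the origin. Origin: underside centre on the bore axis, at bench level; z up, x along the neck, whose stem ends 134 mm out.
- valve_m: Dark iron butterfly valve, second smallest of four, lying flat and fixed, bore upright: round body 98 mm across plus four lobes 10 mm farther out; open 50 mm bore, 11 mm deep or more above the closed steel disc. Lower face capped already. Upper face level, 47 mm above the origin. Origin: underside centre on the bore axis, at bench level; z up, x along the neck, whose stem ends 144 mm out.
- valve_l: Dark iron butterfly valve, second largest of four, lying flat and fixed, bore upright: round body 116 mm across plus four lobes 10 mm farther out; open 65 mm bore, 11 mm deep or more above the closed steel disc. Lower face capped already. Upper face level, 50 mm above the origin. Origin: underside centre on the bore axis, at bench level; z up, x along the neck, whose stem ends 158 mm out.
- valve_xl: Dark iron butterfly valve, largest of four, lying flat and fixed, bore upright: round body 132 mm across plus four lobes 10 mm farther out; open 80 mm bore, 11 mm deep or more above the closed steel disc. Lower face capped already. Upper face level, 50 mm above the origin. Origin: underside centre on the bore axis, at bench level; z up, x along the neck, whose stem ends 168 mm out.
- cover_s: Loose yellow end cover, smallest of four, for the 40 mm bore; 30 g, round, z up. Origin: centre of the spigot's tip, on which it stands. Spigot 9 mm deep, tapered (24 mm across at tip, 35 at top); disc 62 mm across, underside 9 and top 13 mm above the origin (ribs to 15); grip post 26 mm across, from 13 to 43 mm. Home: disc's underside on the valve's upper face.
- cover_m: Loose yellow end cover, second smallest of four, for the 50 mm bore; 38 g, round, z up. Origin: centre of the spigot's tip, on which it stands. Spigot 9 mm deep, tapered (34 mm across at tip, 45 at top); disc 72 mm across, underside 9 and top 13 mm above the origin (ribs to 15); grip post 26 mm across, from 13 to 43 mm. Home: disc's underside on the valve's upper face.
- cover_l: Loose yellow end cover, second largest of four, for the 65 mm bore; 50 g, round, z up. Origin: centre of the spigot's tip, on which it stands. Spigot 9 mm deep, tapered (49 mm across at tip, 60 at top); disc 87 mm across, underside 9 and top 13 mm above the origin (ribs to 15); grip post 26 mm across, from 13 to 43 mm. Home: disc's underside on the valve's upper face.
- cover_xl: Loose yellow end cover, largest of four, for the 80 mm bore; 62 g, round, z up. Origin: centre of the spigot's tip, on which it stands. Spigot 9 mm deep, tapered (64 mm across at tip, 75 at top); disc 102 mm across, underside 9 and top 13 mm above the origin (ribs to 15); grip post 26 mm across, from 13 to 43 mm. Home: disc's underside on the valve's upper face.
- tin: Bystander: round aluminium grease tin, 55 mm across, 34 mm tall, loose on the bench among the work. Origin: centre of its underside, z up.
- threadlock: Bystander: small red bottle with a black cap and paper label, 38 mm across, 75 mm tall, loose, standing on the bench among the work. Origin: centre of its underside, z up.
Mind the look-alikes: they are no part of the job. What is shaped like the cover_s but black is not meant.

How it is judged:
By the outcome, as a careful person would: the job done as asked, in the order asked, and still so for the second after the job is handed in, with the robot touching nothing.
It also fails if it takes over 106 s, if anything falls off the work surface, if the arm or the gripper's body presses on something with over 40 N, if the wrist force passes 120 N, or if a joint passes its speed limit or range.

## Working session

There is one attempt and no reset: what is moved stays moved. The work goes in short steps, Python scripts to look and compute and a tool call to move; the robot and the scene stay as the last step left them, time stands still between calls to the robot, and variables do not carry over. Pictures are saved under pics/ and viewed, at most 14 in all, crops included, and the job is handed in when it is done.

Besides the shell and the picture viewer there is one more tool, called after ">>>" as name(argument=value, ...) on one line, values as JSON. servo_tool: Moves the arm, as the interface text tells. Its arguments: {"type":"object","properties":{"increments":{"type":"array"},"grip":{"type":"number"}},"required":["increments"]}

```bash
ls; mkdir -p pics
python3 - <<'E'
from plant import robot
import cv2,numpy as np
for n in("scene","top"):
    p=robot.snapshot(n); cv2.imwrite(f"pics/{n}0.png",p["color"][...,::-1])
    print(n,p["fov_y"],p["cx"],p["cy"],p["k1"],np.round(p["world_to_cam"],3).tolist())
    for t in"valve_s valve_m valve_l valve_xl cover_s cover_m cover_l cover_xl tin threadlock".split():
        print(t,[(np.round(d["location"],3).tolist(),round(d["conf"],2)) for d in robot.look_for(t,p)])
print(robot.observe())
E
```

```text
pics
scene 49.7285911658977 281.0421599245147 214.09752466065274 -0.15094548734840355 [[0.644, 0.765, 0.018, -0.34], [-0.522, 0.423, 0.741, 0.233], [0.559, -0.486, 0.672, -1.295], [0.0, 0.0, 0.0, 1.0]]
valve_s [([0.663, 0.116, 0.041], 0.79), ([0.609, -0.38, 0.034], 0.77), ([0.587, 0.353, 0.039], 0.76)]
valve_m [([0.663, 0.116, 0.041], 0.79), ([0.609, -0.38, 0.034], 0.77), ([0.587, 0.353, 0.039], 0.76)]
valve_l [([0.663, 0.116, 0.041], 0.79), ([0.609, -0.38, 0.034], 0.77), ([0.587, 0.353, 0.039], 0.76)]
valve_xl [([0.666, -0.108, 0.044], 0.83)]
cover_s [([0.391, 0.295, 0.015], 0.89), ([0.439, -0.099, 0.014], 0.78), ([0.399, -0.308, 0.013], 0.63), ([0.397, -0.212, 0.012], 0.56)]
cover_m [([0.391, 0.295, 0.015], 0.89), ([0.439, -0.099, 0.014], 0.78), ([0.399, -0.308, 0.013], 0.63), ([0.397, -0.212, 0.012], 0.56)]
cover_l [([0.391, 0.295, 0.015], 0.89), ([0.439, -0.099, 0.014], 0.78), ([0.399, -0.308, 0.013], 0.63), ([0.397, -0.212, 0.012], 0.56)]
cover_xl [([0.448, 0.11, 0.013], 0.69)]
tin [([0.546, -0.011, 0.035], 0.83)]
threadlock [([0.506, 0.196, 0.041], 0.83)]
top 46.25938460269981 
[... 921 characters left out ...]
0.496, 0.196, 0.048], 0.85)]
{'time': 1.1, 'joints': array([ 9.99863586e-01,  2.45120221e-01,  1.55779666e+00, -3.68601201e-05,
        1.33873571e+00, -1.74080107e-01]), 'dq': array([-0.00096396, -0.00025326,  0.00014607, -0.00011372,  0.00126585,
        0.00096132]), 'joint_efforts': array([-3.03490488e-04, -4.15833056e+01, -3.14883327e+01,  6.84665912e-02,
        2.88671401e-02, -1.53327625e-05]), 'tcp_pos': array([0.25122801, 0.59948719, 0.22244411]), 'tool_rot': array([ 6.19276674e-01,  3.07993960e+00, -1.08202026e-04]), 'wrist_force': array([ 0.30678192, -0.8787553 , -0.08567706]), 'moment': array([0.03574094, 0.00962457, 0.02539994]), 'grip_force': 0.0, 'opening': 1.003194815476676}
```

View pics/scene0.png

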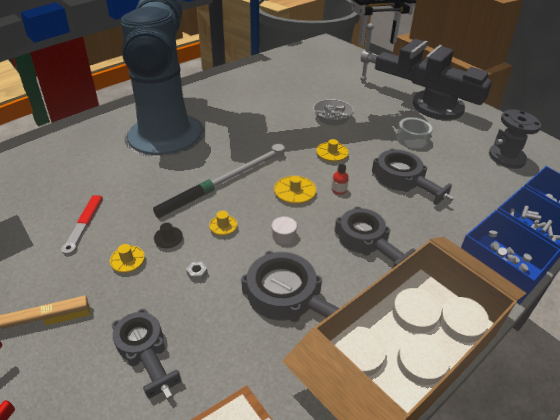

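View pics/top0.png

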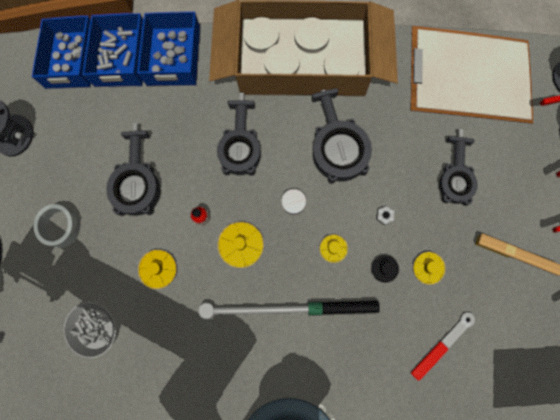

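The scene view shows four yellow covers at (333,151), (295,189), (223,223) and (127,258), and the black decoy at (168,236). In the top view the covers are at (157,268), (241,244), (334,248) and (429,267). The valve bores are at (133,186), (239,150), (342,148) and (459,183), the tin at (293,201) and the bottle at (199,214). Next I'll make enlarged crops.

Run:
```python
import cv2,numpy as np
T=cv2.imread("pics/top0.png");S=cv2.imread("pics/scene0.png")
def crop(I,c):
    x,y=c;return cv2.resize(I[y-35:y+35,x-35:x+35],(200,200),interpolation=cv2.INTER_CUBIC)
a=[crop(T,c) for c in[(133,186),(239,150),(342,148),(459,183)]]
b=[crop(S,c) for c in[(400,168),(362,230),(283,284),(138,335)]]
m=np.vstack([np.hstack(a),np.hstack(b)]);m=np.clip(m*1.8,0,255).astype(np.uint8)
cv2.imwrite("pics/v.png",m)
```

```text
(no output)
```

View pics/v.png

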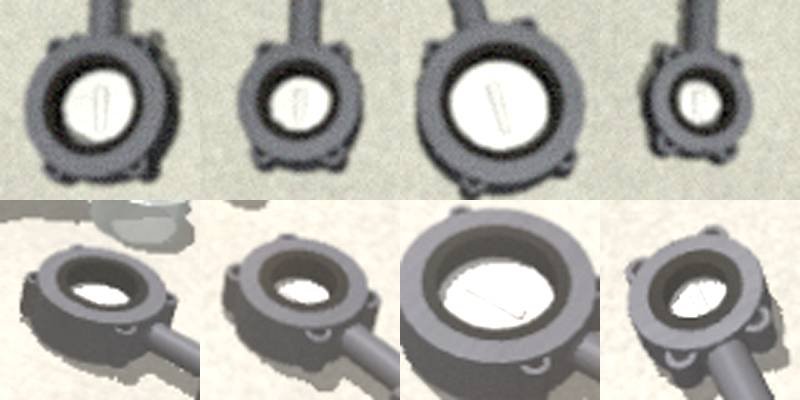

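The crops show each grey top face, with a dark liner edge around the bore and the bright disc inside. Next I'll fit the bore circles and the cover silhouettes across both views.

```bash
cat > h.py <<'E'
from plant import robot
import cv2,numpy as np
from scipy.optimize import minimize,least_squares
def proj(p,X):
    M=np.asarray(p["world_to_cam"]);c=np.atleast_2d(X)@M[:3,:3].T+M[:3,3]
    s=np.c_[c[:,0],-c[:,1]]/-c[:,2:3]; s=s*(1+p["k1"]*(s**2).sum(1,keepdims=True))
    f=210/np.tan(np.radians(p["fov_y"]/2)); return s*f+[p["cx"],p["cy"]]
A=np.linspace(0,2*np.pi,120,endpoint=False)
def circ(x,y,z,r): return np.c_[x+r*np.cos(A),y+r*np.sin(A),0*A+z]
def yellow(p):
    h=cv2.cvtColor(p["color"],cv2.COLOR_RGB2HSV); return cv2.inRange(h,(20,150,70),(35,255,255))
def covhull(p,x,y,z,R):
    P=np.vstack([circ(x,y,z+.009,R),circ(x,y,z+.013,R),circ(x,y,z+.013,.013),circ(x,y,z+.043,.013)])
    return proj(p,P).astype(np.float32)
def fitcov(ps,x,y,z=0,R=.04,fix=None):
    obs=[]
    for p in ps:
        m=yellow(p);c=proj(p,[x,y,z+.012])[0]
        cs=cv2.findContours(m,cv2.RETR_EXTERNAL,cv2.CHAIN_APPROX_NONE)[0]
        cs=[k for k in cs if cv2.contourArea(k)>40 and abs(cv2.pointPolygonTest(k,tuple(map(float,c)),True))<25]
        k=max(cs,key=cv2.contourArea); obs.append(k[:,0].astype(np.float32))
    def res(v):
        xx,yy=v[:2]; zz,RR=(v[2],v[3]) if fix is None else fix
        r=[]
        for p,o in zip(ps,obs):
            hu=cv2.convexHull(covhull(p,xx,yy,zz,RR)); oh=cv2.convexHull(o)
            # pixel centres lie ~0.5 px inside the true outline
            r+=[cv2.pointPolygonTest(hu,(float(a),float(b)),True)-.5 for a,b in oh[:,0]]
        return np.array(r)
    s=least_squares(res,[x,y]+([z,R] if fix is None else []),loss="soft_l1",diff_step=1e-3,x_scale=.01)
    return s.x,np.sqrt(np.mean(s.fun**2))
def fitbore(ps,x,y,z,R,free=True):
    G=[cv2.GaussianBlur(np.minimum(cv2.cvtColor(p["color"],cv2.COLOR_RGB2GRAY),100).astype(np.float32),(0,0),.8) for p in ps]
    def sam(g,q): return cv2.remap(g,q[:,0].astype(np.float32),q[:,1].astype(np.float32),cv2.INTER_LINEAR)[:,0]
    def cost(v):
        xx,yy=v[:2]*.01; zz,RR=(v[2]*.01,v[3]*.01) if free else (z,R)
        return -sum((sam(g,proj(p,circ(xx,yy,zz,RR+.002)))-sam(g,proj(p,circ(xx,yy,zz,RR-.002)))).mean() for p,g in zip(ps,G))
    v0=np.array([x,y]+([z,R] if free else []))*100
    best=min((minimize(cost,v0+np.r_[dx,dy,[0]*(len(v0)-2)],method="Nelder-Mead",options=dict(initial_simplex=None,xatol=1e-3,fatol=1e-3)) for dx in(-.6,0,.6) for dy in(-.6,0,.6)),key=lambda s:s.fun)
    return best.x/100,best.fun
E
python3 - <<'E'
from h import *
np.set_printoptions(precision=4,suppress=True)
ps=[robot.snapshot("scene"),robot.snapshot("top")]
C=[(.385,.294),(.444,.113),(.436,-.093),(.396,-.305)]
for c in C:
    v,e=fitcov(ps,*c); print("cov",v,2*v[3]*1e3,"rms",e)
    R=min([.031,.036,.0435,.051],key=lambda r:abs(r-v[3]))
    for p in ps: print("   ",R,fitcov([p],*v[:2],fix=(0,R),z=0))
for n,x,y,z,R in[("l",.575,.357,.05,.0325),("m",.655,.12,.047,.025),("xl",.665,-.1,.05,.04),("s",.597,-.377,.037,.02)]:
    v,e=fitbore(ps,x,y,z,R); print(n,v,e)
    for r in(R,v[3]):
        for p in ps: print("   ",fitbore([p],*v[:2],z,r,False))
    print([np.round(proj(p,[*v[:2],z]),1) for p in ps])
E
```

```text
cov [0.3807 0.2993 0.0026 0.044 ] 88.08939897837384 rms 0.4530064869554551
    0.0435 (array([0.3798, 0.3043]), np.float64(0.16920763531461008))
    0.0435 (array([0.3804, 0.2996]), np.float64(0.41959762401595296))
cov [0.4395 0.1137 0.0026 0.0512] 102.3598576762949 rms 0.5012010312724842
    0.051 (array([0.4386, 0.1177]), np.float64(0.17051024389484368))
    0.051 (array([0.4391, 0.1131]), np.float64(0.2109892228442554))
cov [ 0.4344 -0.0921  0.0017  0.031 ] 61.90242800667896 rms 0.5114697062875718
    0.031 (array([ 0.4334, -0.0897]), np.float64(0.19125451533316043))
    0.031 (array([ 0.4338, -0.0934]), np.float64(0.1813484392829327))
cov [ 0.3927 -0.3055  0.0024  0.0364] 72.74893828764316 rms 0.43661205721045454
    0.036 (array([ 0.3912, -0.3039]), np.float64(0.22533987099060065))
    0.036 (array([ 0.3922, -0.3073]), np.float64(0.24034288761518482))
l [0.5808 0.3923 0.0353 0.0091] -28.619964599609375
    (array([0.5397, 0.3835]), np.float64(-6.771968364715576))
    (array([0.6149, 0.3692]), np.float64(-7.729470252990723))
    (array([0.6243, 0.3665]), np.float64(-13.6152687072
[... 502 characters left out ...]
.0426] -12.915168762207031
    (array([ 0.7322, -0.1173]), np.float64(-6.183424949645996))
    (array([ 0.7246, -0.1121]), np.float64(-7.0525593757629395))
    (array([ 0.6601, -0.1118]), np.float64(-10.504170417785645))
    (array([ 0.7272, -0.1141]), np.float64(-6.742685794830322))
[array([[281.3, 280.9]]), array([[343.4, 144.1]])]
s [ 0.6015 -0.4018  0.0338  0.017 ] -24.9221248626709
    (array([ 0.6117, -0.3989]), np.float64(-12.031177520751953))
    (array([ 0.5984, -0.4044]), np.float64(-10.206803321838379))
    (array([ 0.6031, -0.4027]), np.float64(-12.058308601379395))
    (array([ 0.6036, -0.3968]), np.float64(-14.954729080200195))
[array([[127.3, 346.9]]), array([[469.3, 174.1]])]
```

```bash
cat >> h.py <<'E'
def unproj(p,uv,z):
    s=least_squares(lambda v:proj(p,[v[0],v[1],z])[0]-uv,[.5,0]);return s.x
def fitface(ps,x,y,z,Rb,Ro,free=False):
    "grey annulus Rb+3..Ro-2 mm uniform; just inside Rb darker; just outside Ro different"
    G=[cv2.GaussianBlur(cv2.cvtColor(p["color"],cv2.COLOR_RGB2GRAY).astype(np.float32),(0,0),.6) for p in ps]
    def sam(g,p,xx,yy,zz,r): q=proj(p,circ(xx,yy,zz,r)).astype(np.float32);return cv2.remap(g,q[:,0],q[:,1],cv2.INTER_LINEAR)[:,0]
    def cost(v):
        xx,yy=v[:2]/100; zz=v[2]/100 if free else z; c=0
        for p,g in zip(ps,G):
            a=np.array([sam(g,p,xx,yy,zz,r) for r in np.linspace(Rb+.0025,Ro-.0005,10)]); m=np.median(a)
            c+=np.minimum(abs(a-m),25).mean()
            i=np.array([sam(g,p,xx,yy,zz,r) for r in(Rb-.001,Rb-.003)]); o=np.array([sam(g,p,xx,yy,zz,r) for r in(Ro+.002,Ro+.004)])
            c-=.3*np.minimum(abs(i-m),25).mean()+.3*np.minimum(abs(o-m),25).mean()
        return c
    v0=np.array([x,y]+([z] if free else []))*100; n=len(v0)
    S=[minimize(cost,v0+np.r_[dx,dy,[0]*(n-2)],method="Nelder-Mead",options=dict(initial_simplex=v0+np.r_[dx,dy,[0]*(n-2)]+np.vstack([np.zeros(n),np.eye(n)*.4]),xatol=1e-3,fatol=1e-3)) for dx in(-.4,0,.4) for dy in(-.4,0,.4)]
    b=min(S,key=lambda s:s.fun);return b.x/100,b.fun
E
python3 - <<'E'
from h import *
np.set_printoptions(precision=4,suppress=True)
ps=[robot.snapshot("scene"),robot.snapshot("top")]
V=[p["color"].copy() for p in ps]
for n,uv,z,R,Ro in[("l",(131.3,188.5),.05,.0325,.058),("m",(239,150.7),.047,.025,.049),("xl",(342,149.8),.05,.04,.066),("s",(459.3,183.7),.037,.02,.042)]:
    x,y=unproj(ps[1],uv,z); v,e=fitface(ps,x,y,z,R,Ro,True); print(n,x,y,v,e)
    for p in ps: print("   ",fitface([p],x,y,z,R,Ro))
    w=[fitface([p],x,y,z,R,Ro)[0] for p in ps]
    for p,I,a in zip(ps,V,w):
        for r in(R,Ro): cv2.polylines(I,[np.round(proj(p,circ(*a,z,r))*16).astype(int)],True,(255,0,0),1,cv2.LINE_AA,4)
def crop(I,p,x,y):
    u,v=proj(p,[x,y,.045])[0].astype(int);return cv2.resize(I[v-35:v+35,u-35:u+35],(200,200),interpolation=cv2.INTER_CUBIC)
L=[(.565,.36),(.655,.125),(.663,-.1),(.59,-.372)]
m=np.vstack([np.hstack([crop(I,p,*c) for c in L]) for p,I in zip(ps,V)])
cv2.imwrite("pics/v2.png",np.clip(m[...,::-1]*1.8,0,255).astype(np.uint8))
E
```

```text
l 0.5548600691928663 0.35788485819860677 [0.5589 0.3612 0.0523] -3.645254135131836
    (array([0.5587, 0.3649]), np.float64(-1.9063396453857422))
    (array([0.559 , 0.3619]), np.float64(-1.909287452697754))
m 0.6443698807292253 0.11889772691528683 [0.6481 0.121  0.0506] -3.1146984100341797
    (array([0.647 , 0.1248]), np.float64(-1.7327499389648438))
    (array([0.6491, 0.1213]), np.float64(-1.4092168807983398))
xl 0.6483437184558866 -0.11026206181491421 [ 0.6542 -0.1097  0.0549] -5.492270469665527
    (array([ 0.6516, -0.1067]), np.float64(-3.0986738204956055))
    (array([ 0.6549, -0.1109]), np.float64(-2.2815074920654297))
s 0.5786542030273463 -0.3770154471878636 [ 0.583  -0.3767  0.0435] -1.0684452056884766
    (array([ 0.5787, -0.3743]), np.float64(-1.2284660339355469))
    (array([ 0.5823, -0.3803]), np.float64(0.035861968994140625))
```

View pics/v2.png

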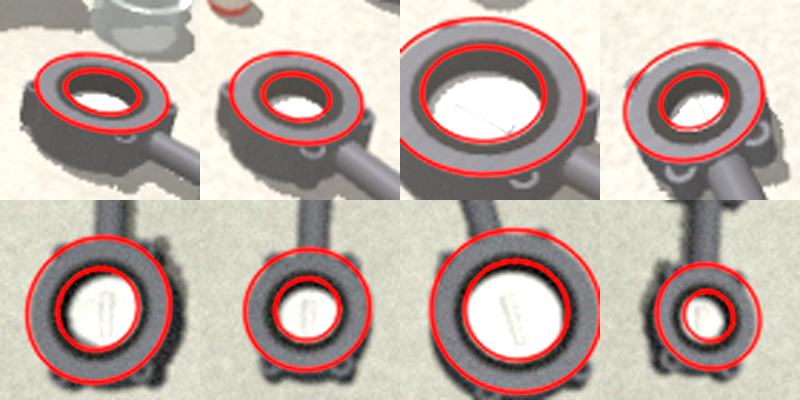

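The circles show that a dark liner ring extends about 6 mm outside the bore, so I'll refit with the ring's radius left free.

Run:
```python
from h import *
np.set_printoptions(precision=4,suppress=True)
ps=[robot.snapshot("scene"),robot.snapshot("top")]
V=[p["color"].copy() for p in ps]
L=[]
for n,x,y,z,R,Ro in[("l",.559,.362,.05,.0325,.058),("m",.648,.122,.047,.025,.049),("xl",.653,-.11,.05,.04,.066),("s",.58,-.377,.037,.02,.042)]:
    c=[(fitface([ps[0]],x,y,z,R+d,Ro-.001)[1]+fitface([ps[1]],x,y,z,R+d,Ro-.001)[1],d) for d in(.002,.003,.004,.005,.006,.007)]
    d=min(c)[1]; print(n,d,min(c)[0],"free",fitface(ps,x,y,z,R+d,Ro-.001,True))
    for p,I in zip(ps,V):
        a,e=fitface([p],x,y,z,R+d,Ro-.001); print("   ",a,e)
        for r in(R+d,Ro): cv2.polylines(I,[np.round(proj(p,circ(*a,z,r))*16).astype(int)],True,(255,0,0),1,cv2.LINE_AA,4)
    L.append((x,y))
def crop(I,p,x,y):
    u,v=proj(p,[x,y,.045])[0].astype(int);return cv2.resize(I[v-35:v+35,u-35:u+35],(200,200),interpolation=cv2.INTER_CUBIC)
m=np.vstack([np.hstack([crop(I,p,*c) for c in L]) for p,I in zip(ps,V)])
cv2.imwrite("pics/v3.png",np.clip(m[...,::-1]*1.8,0,255).astype(np.uint8))
```

```text
l 0.007 -17.76999282836914 free (array([0.5592, 0.3615, 0.0506]), np.float64(-16.776058197021484))
    [0.5597 0.3632] -8.56068229675293
    [0.5584 0.3605] -9.209310531616211
m 0.007 -17.49685764312744 free (array([0.6483, 0.1222, 0.0479]), np.float64(-15.827737808227539))
    [0.6488 0.1239] -8.877678871154785
    [0.6473 0.1208] -8.619178771972656
xl 0.007 -19.31229305267334 free (array([ 0.6535, -0.1089,  0.0502]), np.float64(-18.369522094726562))
    [ 0.6544 -0.1077] -10.08497428894043
    [ 0.6528 -0.11  ] -9.22731876373291
s 0.007 -18.285831451416016 free (array([ 0.5813, -0.3763,  0.0378]), np.float64(-16.857778549194336))
    [ 0.5815 -0.375 ] -9.761552810668945
    [ 0.5808 -0.3778] -8.52427864074707
```

View pics/v3.png

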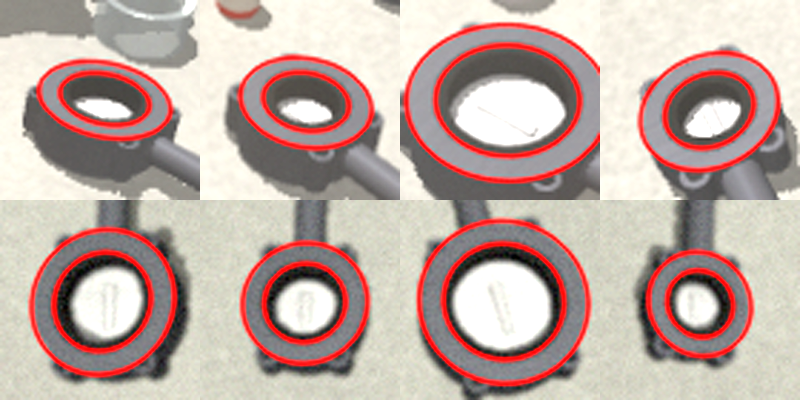

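Both overlays fit well, and the free-fit face heights come out at 50.6, 47.9, 50.2 and 37.8 mm, as they should. I'll use the average of the two views. Next is a move helper and a clearance check at the box.

```bash
cat > mv.py <<'E'
import sys; from plant import robot; import numpy as np
from scipy.spatial.transform import Rotation as Ro
P=dict(cl=(.380,.302),cxl=(.439,.1154),cs=(.4336,-.0915),cm=(.3917,-.3056),vl=(.559,.3618),vm=(.648,.1223),vxl=(.6536,-.1088),vs=(.5812,-.3764))
s=robot.observe();R=Ro.from_rotvec(s["tool_rot"]).as_matrix();p=s["tcp_pos"]
print("t",round(s["time"],2),"tcp",np.round(p,4),"x",np.round(R[:,0],3),"z",np.round(R[:,2],3),"F",np.round(s["wrist_force"],1),s["opening"],s["grip_force"])
for a in sys.argv[1:]:
    n,z=a.split(":"); print(a,np.round(R.T@(np.r_[P[n],float(z)]-p)*1e3,1))
E
python3 mv.py cl:.14 cl:.035
python3 - <<'E'
from h import *
p=robot.snapshot("top")
for uv in[(232,72),(370,72),(215,78),(232,95)]: print(uv,unproj(p,uv,.1),unproj(p,uv,0))
E
```

```text
t 1.4 tcp [0.2512 0.5995 0.2225] x [-0.922  0.386  0.   ] z [-0.  0. -1.] F [ 0.4 -0.2  0.1] 0.9984666637999335 0.0
cl:.14 [-233.8 -224.6   82.5]
cl:.035 [-233.8 -224.6  187.5]
(232, 72) [0.81016376 0.13532199] [0.85838405 0.14925962]
(370, 72) [ 0.81387169 -0.16940339] [ 0.86246338 -0.18598793]
(215, 78) [0.79579314 0.1724639 ] [0.84257403 0.19012177]
(232, 95) [0.75519453 0.13288662] [0.79790895 0.14658032]
```

>>> servo_tool(increments=[[-29, -28, 10, 0, 0, 0], [-58, -56, 21, 0, 0, 0], [-87, -84, 31, 0, 0, 0], [-116, -112, 41, 0, 0, 0], [-145, -140, 52, 0, 0, 0], [-175, -168, 62, 0, 0, 0], [-204, -196, 72, 0, 0, 0], [-234, -224.5, 82, 0, 0, 0], [-234, -224.5, 82, 0, 0, 0], [-234, -224.5, 110, 0, 0, 0]], grip=0.55)

```text
time: 2.28
tcp_pos: [0.3847, 0.3019, 0.1167]
tool_rot: [0.624, 3.071, 0.01]
wrist_force: [1.3, 0.1, 0.5]
opening: 0.55
grip_force: 0.0
```

```bash
python3 mv.py cl:.035
```

```text
t 2.28 tcp [0.3847 0.3019 0.1167] x [-0.921  0.391 -0.007] z [ 0.009  0.004 -1.   ] F [1.3 0.1 0.5] 0.549737059506863 0.0
cl:.035 [ 5.  -2.4 81.7]
```

>>> servo_tool(increments=[[0, 0, 20, 0, 0, 0], [0, 0, 45, 0, 0, 0], [0, 0, 65, 0, 0, 0], [0, 0, 77.5, 0, 0, 0], [0, 0, 77.5, 0, 0, 0], [0, 0, 77.5, 0, 0, 0], [0, 0, 77.5, 0, 0, 0]])

```text
time: 2.87
tcp_pos: [0.381, 0.3027, 0.036]
tool_rot: [0.618, 3.079, 0.002]
wrist_force: [-0.5, -0.3, -0.2]
opening: 0.549
grip_force: 0.0
```

```bash
python3 mv.py cl:.035
```

```text
t 2.87 tcp [0.381  0.3027 0.036 ] x [-0.922  0.386 -0.001] z [ 0.002  0.001 -1.   ] F [-0.5 -0.3 -0.2] 0.5486725537045051 0.0
cl:.035 [ 0.7 -1.   1. ]
```

>>> servo_tool(increments=[[0, 0, 0, 0, 0, 0], [0, 0, 0, 0, 0, 0], [0, 0, 0, 0, 0, 0], [0, 0, 0, 0, 0, 0], [0, 0, 0, 0, 0, 0], [0, 0, 0, 0, 0, 0], [0, 0, -20, 0, 0, 0], [0, 0, -55, 0, 0, 0], [0, 0, -90, 0, 0, 0], [0, 0, -105, 0, 0, 0], [0, 0, -105, 0, 0, 0], [0, 0, -105, 0, 0, 0]], grip=0.0)

```text
time: 3.87
tcp_pos: [0.3804, 0.3021, 0.1401]
tool_rot: [0.619, 3.079, 0.001]
wrist_force: [-0.5, 0.3, -0.9]
opening: 0.268
grip_force: 30.0
```

```bash
python3 mv.py vl:.14 vl:.077
python3 - <<'E'
from h import *
ps=[]
for n in("scene","top"):
    p=robot.snapshot(n);ps.append(p);cv2.imwrite(f"pics/{n}1.png",p["color"][...,::-1])
t=robot.observe()["tcp_pos"];I=[]
for p in ps:
    u,v=proj(p,t-[0,0,.03])[0].astype(int);I.append(cv2.resize(p["color"][max(v-60,0):v+60,max(u-60,0):u+60],(400,400)))
cv2.imwrite("pics/g1.png",np.hstack(I)[...,::-1])
for i in(0,1):
    z=t[2]-.035; 
    try: print(fitcov([ps[i]],t[0],t[1],z=z,fix=(z,.0435)))
    except Exception as e: print(e)
E
```

```text
t 3.87 tcp [0.3804 0.3021 0.1401] x [-0.922  0.386 -0.001] z [ 0.001  0.    -1.   ] F [-0.5  0.3 -0.9] 0.2677768383501296 29.99990701675415
vl:.14 [-141.6  124.1    0.3]
vl:.077 [-141.6  124.1   63.3]
(array([0.37810099, 0.30708569]), np.float64(0.19595140023557173))
(array([0.37800971, 0.30051031]), np.float64(3.532443131740323))
```

View pics/g1.png

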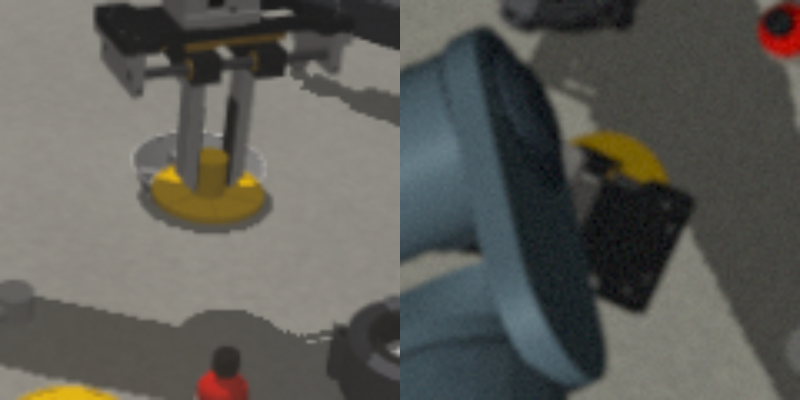

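The cover is gripped and level. I'll hover just above valve_l and compare the cover with the valve in the same view, so that camera bias cancels.

>>> servo_tool(increments=[[-28, 25, 0, 0, 0, 0], [-57, 50, 0, 0, 0, 0], [-85, 75, 0, 0, 0, 0], [-113, 100, 0, 0, 0, 0], [-141.5, 124, 0, 0, 0, 0], [-141.5, 124, 15, 0, 0, 0], [-141.5, 124, 35, 0, 0, 0], [-141.5, 124, 48, 0, 0, 0], [-141.5, 124, 48, 0, 0, 0], [-141.5, 124, 48, 0, 0, 0], [-141.5, 124, 48, 0, 0, 0]])

```text
time: 4.88
tcp_pos: [0.5584, 0.3617, 0.0922]
tool_rot: [0.619, 3.08, 0.0]
wrist_force: [1.4, 0.1, 0.1]
opening: 0.271
grip_force: 30.0
```

```bash
cat > held.py <<'E'
import sys; from h import *
R=float(sys.argv[1]); tag=sys.argv[2]
t=robot.observe()["tcp_pos"];z=t[2]-.035;I=[]
for n in("scene","top"):
    p=robot.snapshot(n); cv2.imwrite(f"pics/{n}{tag}.png",p["color"][...,::-1])
    try:
        v,e=fitcov([p],t[0],t[1],z=z,fix=(z,R)); print(n,"tcp",np.round(t,4),"cover",np.round(v,4),"bias",np.round(v-t[:2],4),"rms",round(e,2))
    except Exception as e: print(n,e)
E
python3 held.py .0435 2
```

```text
scene tcp [0.5584 0.3617 0.0922] cover [0.5593 0.3627] bias [0.0009 0.001 ] rms 0.22
top tcp [0.5584 0.3617 0.0922] cover [0.5603 0.3583] bias [ 0.0019 -0.0034] rms 3.52
```

In the scene view the cover is within 0.6 mm of the bore axis. I'll lower it, release and retreat.

>>> servo_tool(increments=[[0, 0, 4, 0, 0, 0], [0, 0, 8, 0, 0, 0], [0, 0, 12, 0, 0, 0], [0, 0, 15, 0, 0, 0], [0, 0, 16, 0, 0, 0], [0, 0, 16, 0, 0, 0], [0, 0, 16, 0, 0, 0]])

```text
time: 5.57
tcp_pos: [0.5587, 0.3617, 0.0761]
tool_rot: [0.619, 3.08, -0.0]
wrist_force: [-1.3, -0.5, 1.0]
opening: 0.268
grip_force: 30.0
```

>>> servo_tool(increments=[[0, 0, 0, 0, 0, 0], [0, 0, 0, 0, 0, 0], [0, 0, 0, 0, 0, 0], [0, 0, 0, 0, 0, 0], [0, 0, -15, 0, 0, 0], [0, 0, -40, 0, 0, 0], [0, 0, -65, 0, 0, 0], [0, 0, -65, 0, 0, 0], [0, 0, -65, 0, 0, 0]], grip=0.55)

```text
time: 6.32
tcp_pos: [0.5601, 0.3623, 0.144]
tool_rot: [0.618, 3.076, 0.004]
wrist_force: [-0.3, -0.9, -0.7]
opening: 0.548
grip_force: 0.0
```

```bash
python3 mv.py cxl:.14 cxl:.035 vl:.076
python3 - <<'E'
from h import *
p=robot.snapshot("scene");print(fitcov([p],.559,.362,z=.041,fix=(.041,.0435)))
E
```

```text
t 6.32 tcp [0.5601 0.3623 0.144 ] x [-0.922  0.386 -0.003] z [ 0.005  0.002 -1.   ] F [-0.3 -0.9 -0.7] 0.5481447451899398 0.0
cxl:.14 [  16.3 -274.6    2.9]
cxl:.035 [  16.6 -274.9  107.9]
vl:.076 [ 1.1 -1.2 68. ]
(array([0.55900615, 0.3634627 ]), np.float64(0.3295941143282459))
```

>>> servo_tool(increments=[[2, -38, 0, 0, 0, 0], [4, -78, 0, 0, 0, 0], [7, -118, 0, 0, 0, 0], [9, -158, 0, 0, 0, 0], [11, -198, 0, 0, 0, 0], [13, -238, 0, 0, 0, 0], [15.5, -273.5, 0, 0, 0, 0], [15.5, -273.5, 20, 0, 0, 0], [15.5, -273.5, 50, 0, 0, 0], [15.5, -273.5, 85, 0, 0, 0], [15.5, -273.5, 105, 0, 0, 0], [15.5, -273.5, 106, 0, 0, 0]])

```text
time: 7.37
tcp_pos: [0.436, 0.1153, 0.0313]
tool_rot: [-0.619, -3.074, 0.002]
wrist_force: [-0.3, 0.8, -0.8]
opening: 0.55
grip_force: 0.0
```

>>> servo_tool(increments=[[0, 0, 0, 0, 0, 0], [0, 0, 0, 0, 0, 0], [0, 0, 0, 0, 0, 0], [0, 0, 0, 0, 0, 0], [0, 0, 0, 0, 0, 0], [0, 0, 0, 0, 0, 0], [0, 0, -20, 0, 0, 0], [0, 0, -55, 0, 0, 0], [0, 0, -90, 0, 0, 0], [0, 0, -105, 0, 0, 0], [0, 0, -105, 0, 0, 0], [0, 0, -105, 0, 0, 0]], grip=0.0)

```text
time: 8.37
tcp_pos: [0.4389, 0.1155, 0.1403]
tool_rot: [0.619, 3.078, 0.0]
wrist_force: [-0.4, -0.2, -1.1]
opening: 0.267
grip_force: 30.0
```

```bash
python3 mv.py vxl:.14 vxl:.092; python3 held.py .051 3
```

```text
t 8.37 tcp [0.4389 0.1155 0.1403] x [-0.922  0.386 -0.002] z [ 0.002 -0.    -1.   ] F [-0.4 -0.2 -1.1] 0.26665254473481975 29.999825656414032
vxl:.14 [-284.7 -123.9    0.6]
vxl:.092 [-284.6 -123.9   48.6]
scene tcp [0.4389 0.1155 0.1403] cover [0.4392 0.1172] bias [0.0002 0.0017] rms 0.2
top tcp [0.4389 0.1155 0.1403] cover [0.452  0.1227] bias [0.013  0.0073] rms 2.49
```

>>> servo_tool(increments=[[-35, -15, 0, 0, 0, 0], [-71, -31, 0, 0, 0, 0], [-107, -47, 0, 0, 0, 0], [-143, -62, 0, 0, 0, 0], [-178, -78, 0, 0, 0, 0], [-214, -93, 0, 0, 0, 0], [-250, -109, 0, 0, 0, 0], [-284.5, -124, 0, 0, 0, 0], [-284.5, -124, 15, 0, 0, 0], [-284.5, -124, 35, 0, 0, 0], [-284.5, -124, 48, 0, 0, 0], [-284.5, -124, 48, 0, 0, 0]])

```text
time: 9.47
tcp_pos: [0.6492, -0.1074, 0.0856]
tool_rot: [-0.617, -3.07, -0.002]
wrist_force: [-0.7, -0.7, -1.0]
opening: 0.268
grip_force: 30.0
```

>>> servo_tool(increments=[[0, 0, 0, 0, 0, 0], [0, 0, 0, 0, 0, 0], [0, 0, 0, 0, 0, 0]])

```text
time: 9.72
tcp_pos: [0.6537, -0.1087, 0.0932]
tool_rot: [0.618, 3.078, -0.0]
wrist_force: [-0.1, 0.4, -0.3]
opening: 0.27
grip_force: 30.0
```

```bash
python3 mv.py vxl:.076; python3 held.py .051 4
```

```text
t 9.72 tcp [ 0.6537 -0.1087  0.0932] x [-0.923  0.386 -0.002] z [ 0.002 -0.001 -1.   ] F [-0.1  0.4 -0.3] 0.2695821177415453 29.999869465827942
vxl:.076 [ 0.1 -0.2 17.2]
scene tcp [ 0.6537 -0.1087  0.0932] cover [ 0.6548 -0.1079] bias [0.0011 0.0008] rms 0.3
top max() iterable argument is empty
```

The cover is within 0.5 mm of valve_xl's axis in the same view.

>>> servo_tool(increments=[[0, 0, 4, 0, 0, 0], [0, 0, 8, 0, 0, 0], [0, 0, 12, 0, 0, 0], [0, 0, 15, 0, 0, 0], [0, 0, 16, 0, 0, 0], [0, 0, 16, 0, 0, 0], [0, 0, 16, 0, 0, 0]])

```text
time: 10.4
tcp_pos: [0.6532, -0.1089, 0.0762]
tool_rot: [-0.619, -3.08, 0.0]
wrist_force: [-1.1, 0.1, 2.5]
opening: 0.27
grip_force: 30.0
```

>>> servo_tool(increments=[[0, 0, 0, 0, 0, 0], [0, 0, 0, 0, 0, 0], [0, 0, 0, 0, 0, 0], [0, 0, 0, 0, 0, 0], [0, 0, -15, 0, 0, 0], [0, 0, -40, 0, 0, 0], [0, 0, -65, 0, 0, 0], [0, 0, -65, 0, 0, 0], [0, 0, -65, 0, 0, 0], [0, 0, -65, 0, 0, 0]], grip=0.55)

```text
time: 11.23
tcp_pos: [0.6529, -0.1088, 0.1409]
tool_rot: [-0.619, -3.08, -0.0]
wrist_force: [0.3, 0.3, -0.3]
opening: 0.553
grip_force: 0.0
```

```bash
python3 mv.py cs:.14 cs:.035
python3 - <<'E'
from h import *
p=robot.snapshot("scene");print(fitcov([p],.654,-.108,z=.041,fix=(.041,.051)))
E
```

```text
t 11.23 tcp [ 0.6529 -0.1088  0.1409] x [-0.922  0.386  0.   ] z [-0.  0. -1.] F [ 0.3  0.3 -0.3] 0.5528368651173874 0.0
cs:.14 [209.  -68.8   0.9]
cs:.035 [208.9 -68.8 105.9]
(array([ 0.65358907, -0.10735767]), np.float64(0.3505851727053365))
```

>>> servo_tool(increments=[[35, -11, 0, 0, 0, 0], [70, -23, 0, 0, 0, 0], [105, -34, 0, 0, 0, 0], [140, -46, 0, 0, 0, 0], [175, -57, 0, 0, 0, 0], [209, -69, 0, 0, 0, 0], [209, -69, 20, 0, 0, 0], [209, -69, 50, 0, 0, 0], [209, -69, 80, 0, 0, 0], [209, -69, 97, 0, 0, 0], [209, -69, 105, 0, 0, 0], [209, -69, 105, 0, 0, 0]])

```text
time: 12.28
tcp_pos: [0.4316, -0.0907, 0.0335]
tool_rot: [-0.618, -3.074, -0.002]
wrist_force: [-0.5, 0.8, -0.4]
opening: 0.549
grip_force: 0.0
```

>>> servo_tool(increments=[[0, 0, 0, 0, 0, 0], [0, 0, 0, 0, 0, 0], [0, 0, 0, 0, 0, 0], [0, 0, 0, 0, 0, 0], [0, 0, 0, 0, 0, 0], [0, 0, 0, 0, 0, 0], [0, 0, -20, 0, 0, 0], [0, 0, -55, 0, 0, 0], [0, 0, -90, 0, 0, 0], [0, 0, -105, 0, 0, 0], [0, 0, -105, 0, 0, 0], [0, 0, -105, 0, 0, 0]], grip=0.0)

```text
time: 13.28
tcp_pos: [0.434, -0.0919, 0.1412]
tool_rot: [0.619, 3.078, -0.001]
wrist_force: [-0.8, -0.5, -0.7]
opening: 0.268
grip_force: 30.0
```

```bash
python3 mv.py vs:.14 vs:.079; python3 held.py .031 5
```

```text
t 13.28 tcp [ 0.434  -0.0919  0.1412] x [-0.922  0.386 -0.002] z [ 0.001 -0.001 -1.   ] F [-0.8 -0.5 -0.7] 0.26821944037321965 29.997383952140808
vs:.14 [-245.8 -205.5    1.6]
vs:.079 [-245.7 -205.5   62.6]
scene tcp [ 0.434  -0.0919  0.1412] cover [ 0.4344 -0.0908] bias [0.0004 0.001 ] rms 0.28
top tcp [ 0.434  -0.0919  0.1412] cover [ 0.438  -0.0941] bias [ 0.0041 -0.0022] rms 2.54
```

>>> servo_tool(increments=[[-27, -23, 0, 0, 0, 0], [-55, -46, 0, 0, 0, 0], [-82, -69, 0, 0, 0, 0], [-110, -92, 0, 0, 0, 0], [-137, -115, 0, 0, 0, 0], [-164, -137, 0, 0, 0, 0], [-192, -160, 0, 0, 0, 0], [-219, -183, 0, 0, 0, 0], [-246, -205.5, 0, 0, 0, 0], [-246, -205.5, 20, 0, 0, 0], [-246, -205.5, 40, 0, 0, 0], [-246, -205.5, 50, 0, 0, 0]])

```text
time: 14.38
tcp_pos: [0.5789, -0.375, 0.085]
tool_rot: [-0.619, -3.073, -0.007]
wrist_force: [-0.7, 0.3, -1.3]
opening: 0.269
grip_force: 30.0
```

>>> servo_tool(increments=[[0, 0, 11, 0, 0, 0], [0, 0, 11, 0, 0, 0], [0, 0, 11, 0, 0, 0], [0, 0, 11, 0, 0, 0]])

```text
time: 14.72
tcp_pos: [0.5817, -0.3764, 0.0809]
tool_rot: [0.618, 3.079, -0.001]
wrist_force: [-0.1, 0.2, -0.3]
opening: 0.271
grip_force: 30.0
```

```bash
python3 mv.py vs:.063; python3 held.py .031 6
```

```text
t 14.72 tcp [ 0.5817 -0.3764  0.0809] x [-0.922  0.386 -0.001] z [ 0.001 -0.001 -1.   ] F [-0.1  0.2 -0.3] 0.2708727063565768 29.997416138648987
vs:.063 [ 0.5 -0.1 17.9]
scene tcp [ 0.5817 -0.3764  0.0809] cover [ 0.5828 -0.3754] bias [0.0012 0.0011] rms 0.29
top tcp [ 0.5817 -0.3764  0.0809] cover [ 0.5801 -0.3779] bias [-0.0016 -0.0014] rms 1.69
```

The cover sits 1.3 mm too far in x, so I'll correct by 1 mm on the way down.

>>> servo_tool(increments=[[1, -0.5, 2, 0, 0, 0], [1, -0.5, 6, 0, 0, 0], [1, -0.5, 10, 0, 0, 0], [1, -0.5, 14, 0, 0, 0], [1, -0.5, 16.5, 0, 0, 0], [1, -0.5, 17, 0, 0, 0], [1, -0.5, 17, 0, 0, 0], [1, -0.5, 17, 0, 0, 0]])

```text
time: 15.48
tcp_pos: [0.5805, -0.3766, 0.0645]
tool_rot: [0.619, 3.08, -0.0]
wrist_force: [-3.0, 2.6, 9.0]
opening: 0.272
grip_force: 30.0
```

>>> servo_tool(increments=[[0, 0, 0, 0, 0, 0], [0, 0, 0, 0, 0, 0], [0, 0, 0, 0, 0, 0], [0, 0, 0, 0, 0, 0], [0, 0, -15, 0, 0, 0], [0, 0, -40, 0, 0, 0], [0, 0, -75, 0, 0, 0], [0, 0, -75, 0, 0, 0], [0, 0, -75, 0, 0, 0], [0, 0, -75, 0, 0, 0]], grip=0.55)

```text
time: 16.32
tcp_pos: [0.58, -0.3763, 0.1383]
tool_rot: [0.619, 3.08, -0.0]
wrist_force: [-0.2, -0.0, -0.8]
opening: 0.552
grip_force: 0.0
```

```bash
python3 mv.py cm:.14 cm:.035
python3 - <<'E'
from h import *
p=robot.snapshot("scene");print(fitcov([p],.581,-.375,z=.028,fix=(.028,.031)))
E
```

```text
t 16.32 tcp [ 0.58   -0.3763  0.1383] x [-0.922  0.386 -0.   ] z [ 0. -0. -1.] F [-0.2 -0.  -0.8] 0.5520925015568553 0.0
cm:.14 [201.   -7.5  -1.8]
cm:.035 [201.   -7.5 103.2]
(array([ 0.57944639, -0.37509674]), np.float64(0.27497224949531296))
```

Run:
```python
from h import *
I=[]
for n in("scene","top"):
    p=robot.snapshot(n)
    for c in [(.5812,-.3764,.045)]:
        u,v=proj(p,c)[0].astype(int); I.append(cv2.resize(p["color"][v-33:v+33,u-33:u+33],(400,400),interpolation=cv2.INTER_CUBIC))
    for z in(.028,.030,.032,.034):
        try:print(n,z,fitcov([p],.581,-.375,z=z,fix=(z,.031)))
        except Exception as e: print(e)
cv2.imwrite("pics/s7.png",np.clip(np.hstack(I)[...,::-1]*1.3,0,255).astype(np.uint8))
```

```text
scene 0.028 (array([ 0.57944639, -0.37509674]), np.float64(0.27497224949531296))
scene 0.03 (array([ 0.58089781, -0.37535249]), np.float64(0.23995316362220587))
scene 0.032 (array([ 0.58234953, -0.37560903]), np.float64(0.21149553271518878))
scene 0.034 (array([ 0.58380146, -0.37586605]), np.float64(0.19277090700360386))
top 0.028 (array([ 0.57991285, -0.37788827]), np.float64(1.3829094583184616))
top 0.03 (array([ 0.57938465, -0.37723976]), np.float64(1.3914815675889218))
top 0.032 (array([ 0.57885693, -0.37659184]), np.float64(1.4000906712806682))
top 0.034 (array([ 0.57832635, -0.3759435 ]), np.float64(1.4089486991973512))
```

View pics/s7.png

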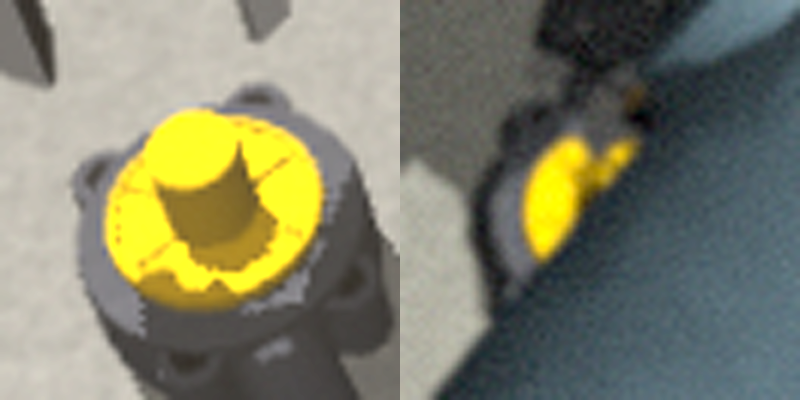

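The small cover looks flat and seated, and I'll confirm it from above once the arm is clear. Now cover_m.

>>> servo_tool(increments=[[33, -1, 0, 0, 0, 0], [67, -2, 0, 0, 0, 0], [101, -4, 0, 0, 0, 0], [134, -5, 0, 0, 0, 0], [168, -6, 0, 0, 0, 0], [201, -7.5, 0, 0, 0, 0], [201, -7.5, 20, 0, 0, 0], [201, -7.5, 50, 0, 0, 0], [201, -7.5, 80, 0, 0, 0], [201, -7.5, 97, 0, 0, 0], [201, -7.5, 103, 0, 0, 0], [201, -7.5, 103, 0, 0, 0]])

```text
time: 17.47
tcp_pos: [0.3905, -0.3041, 0.0328]
tool_rot: [-0.619, -3.076, -0.005]
wrist_force: [-0.1, -0.4, 0.4]
opening: 0.553
grip_force: 0.0
```

>>> servo_tool(increments=[[0, 0, 0, 0, 0, 0], [0, 0, 0, 0, 0, 0], [0, 0, 0, 0, 0, 0], [0, 0, 0, 0, 0, 0], [0, 0, 0, 0, 0, 0], [0, 0, 0, 0, 0, 0], [0, 0, -20, 0, 0, 0], [0, 0, -55, 0, 0, 0], [0, 0, -90, 0, 0, 0], [0, 0, -125, 0, 0, 0], [0, 0, -125, 0, 0, 0], [0, 0, -125, 0, 0, 0]], grip=0.0)

```text
time: 18.47
tcp_pos: [0.3928, -0.3068, 0.1623]
tool_rot: [0.618, 3.076, -0.005]
wrist_force: [0.2, -0.2, -1.8]
opening: 0.267
grip_force: 30.0
```

```bash
python3 mv.py vm:.16 vm:.089; python3 held.py .036 8
```

```text
t 18.47 tcp [ 0.3928 -0.3068  0.1623] x [-0.922  0.386 -0.005] z [ 0.003 -0.004 -1.   ] F [ 0.2 -0.2 -1.8] 0.26679791931903896 29.999826550483704
vm:.16 [-69.6 494.4   1.4]
vm:.089 [-69.3 494.6  72.4]
scene tcp [ 0.3928 -0.3068  0.1623] cover [ 0.3921 -0.3057] bias [-0.0007  0.0011] rms 0.17
top max() iterable argument is empty
```

>>> servo_tool(increments=[[-5, 38, 0, 0, 0, 0], [-11, 76, 0, 0, 0, 0], [-16, 114, 0, 0, 0, 0], [-22, 152, 0, 0, 0, 0], [-27, 190, 0, 0, 0, 0], [-33, 228, 0, 0, 0, 0], [-38, 266, 0, 0, 0, 0], [-44, 304, 0, 0, 0, 0], [-49, 342, 0, 0, 0, 0], [-55, 380, 0, 0, 0, 0], [-60, 418, 0, 0, 0, 0], [-66, 456, 0, 0, 0, 0]])

```text
time: 19.57
tcp_pos: [0.628, 0.0914, 0.1569]
tool_rot: [-0.618, -3.075, 0.001]
wrist_force: [0.7, -1.1, 0.0]
opening: 0.272
grip_force: 30.0
```

>>> servo_tool(increments=[[-5, 37.5, 0, 0, 0, 0], [-5, 37.5, 0, 0, 0, 0], [-5, 37.5, 20, 0, 0, 0], [-5, 37.5, 45, 0, 0, 0], [-5, 37.5, 63, 0, 0, 0], [-5, 37.5, 71, 0, 0, 0], [-5, 37.5, 71, 0, 0, 0], [-5, 37.5, 71, 0, 0, 0], [-5, 37.5, 71, 0, 0, 0]])

```text
time: 20.32
tcp_pos: [0.6487, 0.1218, 0.0899]
tool_rot: [0.619, 3.079, 0.0]
wrist_force: [0.1, -0.0, -0.0]
opening: 0.272
grip_force: 30.0
```

```bash
python3 mv.py vm:.073; python3 held.py .036 9
python3 - <<'E'
import cv2
E
```

```text
t 20.32 tcp [0.6487 0.1218 0.0899] x [-0.922  0.387 -0.001] z [ 0.001 -0.    -1.   ] F [ 0.1 -0.  -0. ] 0.2717767766347361 29.9998077750206
vm:.073 [ 0.8  0.2 16.9]
scene tcp [0.6487 0.1218 0.0899] cover [0.6493 0.1227] bias [0.0006 0.0008] rms 0.17
top max() iterable argument is empty
```

>>> servo_tool(increments=[[1, 0.5, 2, 0, 0, 0], [1, 0.5, 6, 0, 0, 0], [1, 0.5, 10, 0, 0, 0], [1, 0.5, 14, 0, 0, 0], [1, 0.5, 16, 0, 0, 0], [1, 0.5, 16, 0, 0, 0], [1, 0.5, 16, 0, 0, 0]])

```text
time: 21.0
tcp_pos: [0.6473, 0.123, 0.0735]
tool_rot: [-0.619, -3.08, 0.0]
wrist_force: [-2.3, 1.2, 4.4]
opening: 0.269
grip_force: 30.0
```

>>> servo_tool(increments=[[0, 0, 0, 0, 0, 0], [0, 0, 0, 0, 0, 0], [0, 0, 0, 0, 0, 0], [0, 0, 0, 0, 0, 0], [0, 0, -15, 0, 0, 0], [0, 0, -40, 0, 0, 0], [0, 0, -75, 0, 0, 0], [0, 0, -110, 0, 0, 0], [0, 0, -130, 0, 0, 0], [0, 0, -130, 0, 0, 0], [0, 0, -130, 0, 0, 0]], grip=0.55)

```text
time: 21.92
tcp_pos: [0.6481, 0.1229, 0.2052]
tool_rot: [0.618, 3.076, 0.001]
wrist_force: [-0.2, 0.6, -0.6]
opening: 0.548
grip_force: 0.0
```

>>> servo_tool(increments=[[40, 0, 0, 0, 0, 0], [80, 20, 0, 0, 0, 0], [110, 50, 0, 0, 0, 0], [135, 80, 0, 0, 0, 0], [150, 120, 0, 0, 0, 0], [160, 160, 0, 0, 0, 0], [170, 200, 0, 0, 0, 0], [180, 240, 0, 0, 0, 0], [200, 275, 0, 0, 0, 0], [220, 310, 0, 0, 0, 0], [230, 345, 0, 0, 0, 0], [230, 345, 0, 0, 0, 0]])

```text
time: 22.92
tcp_pos: [0.5657, 0.5349, 0.1981]
tool_rot: [-0.61, -3.077, 0.003]
wrist_force: [0.9, 0.8, -1.3]
opening: 0.553
grip_force: 0.0
```

```bash
python3 mv.py
python3 - <<'E'
from h import *
np.set_printoptions(precision=4,suppress=True)
ps=[robot.snapshot("scene"),robot.snapshot("top")]
V=[("l",.559,.3618,.05,.0435),("m",.648,.1223,.047,.036),("xl",.6536,-.1088,.05,.051),("s",.5812,-.3764,.037,.031)]
rows=[[],[]]
for n,x,y,z,R in V:
    print(n,"free",fitcov(ps,x,y,z-.009,R))
    for i,p in enumerate(ps):
        try:print("   ",fitcov([p],x,y,z-.009,fix=(z-.009,R)))
        except Exception as e: print(e)
        u,v=proj(p,[x,y,z])[0].astype(int);rows[i].append(cv2.resize(p["color"][v-35:v+35,u-35:u+35],(200,200),interpolation=cv2.INTER_CUBIC))
cv2.imwrite("pics/end.png",np.clip(np.vstack([np.hstack(r) for r in rows])[...,::-1]*1.3,0,255).astype(np.uint8))
cv2.imwrite("pics/endtop.png",ps[1]["color"][...,::-1])
E
```

```text
t 22.92 tcp [0.5657 0.5349 0.1981] x [-0.924  0.382  0.004] z [-0.005 -0.001 -1.   ] F [ 0.9  0.8 -1.3] 0.5534961006924265 0.0
l free (array([0.5592, 0.3604, 0.0421, 0.0444]), np.float64(0.4165896309756849))
    (array([0.5597, 0.3631]), np.float64(0.2769037023734637))
    (array([0.5588, 0.3602]), np.float64(0.497084285949777))
m free (array([0.6469, 0.1219, 0.0402, 0.0369]), np.float64(0.554945890532397))
    (array([0.6467, 0.1254]), np.float64(0.32858897157115624))
    (array([0.6468, 0.1213]), np.float64(0.5157624039218841))
xl free (array([ 0.6542, -0.1093,  0.0433,  0.0517]), np.float64(0.5551468543081572))
    (array([ 0.6535, -0.1071]), np.float64(0.405872467511316))
    (array([ 0.6536, -0.1112]), np.float64(0.41898900123243954))
s free (array([ 0.5798, -0.3762,  0.0297,  0.0316]), np.float64(0.6029943342710893))
    (array([ 0.5795, -0.3751]), np.float64(0.2658420401270805))
    (array([ 0.5793, -0.3788]), np.float64(0.39875805115623386))
```

View pics/end.png

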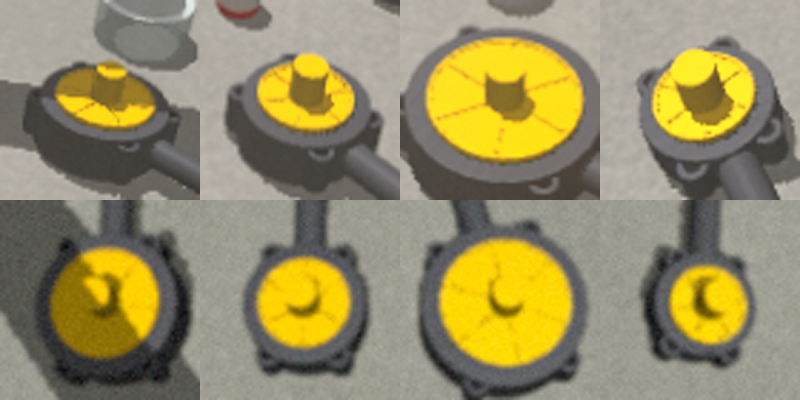

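View pics/endtop.png

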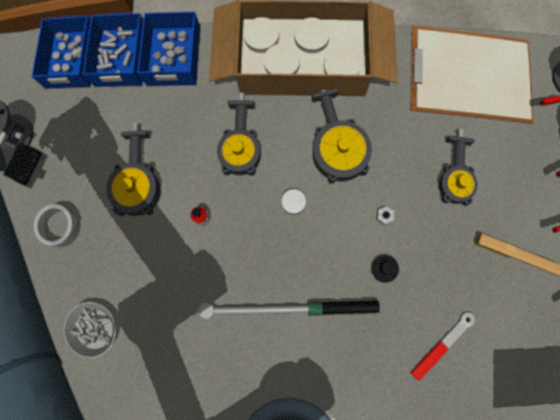

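All four covers sit centred and flat, with fitted heights matching home after the cameras' bias. The tin at (293,201) and the bottle at (199,214) are where they were.

>>> servo_tool(increments=[[0, 0, 0, 0, 0, 0], [0, 0, 0, 0, 0, 0], [0, 0, 0, 0, 0, 0], [0, 0, 0, 0, 0, 0], [0, 0, 0, 0, 0, 0], [0, 0, 0, 0, 0, 0]])

```text
time: 23.52
tcp_pos: [0.5687, 0.5295, 0.2033]
tool_rot: [0.62, 3.08, 0.0]
wrist_force: [0.4, 0.4, -0.6]
opening: 0.551
grip_force: 0.0
```

```bash
python3 -c "
from plant import robot
print(robot.observe()['wrist_force'],robot.job_done())"
```

```text
the job is handed in; nothing more can be done
[ 0.4202147   0.3520508  -0.64488201] None
```

I fitted all four yellow covers to their own valves and handed the job in at about 23.5 s; the final pictures show them flat and centred to about 2 mm, with the grease tin and red bottle unmoved.

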